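# Fit the sowing template on the cell-tray jig and hold it down

### The job

Get the sowing jig ready for sowing: first swing the red keeper bar shut over the end of the black cell tray until it clicks into its detent. Then pick up the green sowing template by its white handle, slide it square with the tray over the jig's locating pin until it drops on, press it down flush on the tray against the spring, and finish while still holding it pressed down (do not let go). Leave the pots, jar, sprayer, dibber and scoop where they are.

Things in the scene. Friction and masses are not known exactly. Their poses are not given: they have to be found in the camera images.
- jig: White sowing jig fixed to the bench: board 176 x 262 mm (y the long way), 12 mm thick, with low rails. Origin on the bench surface, right under the locating pin; x across, y lengthwise to the keeper end (roughly the robot's left), z up. The black cell tray stands in it; the tray's rim, on which the template must finally lie, is 52 mm above the origin.
- pin_tip (a point): Top of the fixed upright steel locating pin amid the jig, 68 mm above the bench, 16 mm above the tray's rim. Diameter 12 mm, its top 3.5 mm coned to 6 mm. Round it a yellow sprung collar, 32 mm across, its top 10 mm below the tip: the template first drops 10 mm on to the collar, and lies flush on the rim after pressing it 6 mm further.
- keeper (a joint): Angle of the red keeper bar about its upright hinge, rad. 0: shut, lying across the jig's +y end, from the hinge along the jig's +x. Grows as it opens towards the jig's +y, up to 1.7; starts at 0.9 to 1.5. Stays where left. In the last 0.07 rad it is pushed over a spring ball (about 2 N at the knob), which from 0.03 on draws it to its stop at 0 and holds it there.
- keeper_knob (a point): Middle of the black upright round knob near the free end of the keeper bar: 16 mm in diameter, 44 mm tall, fixed to the bar, standing on its top (64 mm above the bench). This point is 86 mm above the bench and 115 mm from the hinge axis. The bar is 157 mm long, 18 wide, 10 thick and passes 2 mm above the tray.
- keeper_hinge (a point): Point on the keeper bar's upright hinge axis, at the height of the knob's middle. It is fixed on the jig at x = -65 mm, y = +105 mm in the jig's frame. The knob moves on a level circle of 115 mm about it.
- template_handle (a point): Middle of the template's white handle, an upright bar 20 mm thick (x), 62 mm long (y), 46 mm tall, to be gripped across its thickness from above. It stands on a 46 mm square hub, 10 mm high, on a loose green plate 84 (x) x 160 (y) x 8 mm; total height 64 mm, about 0.24 kg. This point is 41 mm above the plate's underside. At the start it lies flat on the bench.
- template: The whole template. Origin: centre of the plate's underside, at the mouth of a round blind socket, 15 mm in diameter and 18 mm deep, straight under the handle, which fits over the pin. Same axes as the handle; it may go on either way round, with its y axis along the jig's y axis.
- collar (a joint): How far the yellow sprung collar round the pin is pressed down, m: 0 is up, 0.006 when the template lies flush on the tray's rim (the rim is a hard stop). It pushes up with 5 N at 0 and 11 N at 0.006, more than the template weighs, so it lifts the template again if that is let go.
- tray: Black tray of eight open cells in two groups, 84 x 203 mm and 40 mm tall, loose in the rails of the jig with 1.5 mm of play. Origin: under its middle, where the pin and collar come up through an opening. The keeper bar shuts over the flange at its +y end.
- pot_a: Bystander: black pot with a seedling, 54 mm across, 55 mm tall (78 mm with the seedling), standing beside the jig's -y end. Origin under its middle.
- pot_b: Bystander: terracotta pot with a seedling, 60 mm across, 60 mm tall (83 mm with the seedling), standing beyond the jig's +x side. Origin under its middle.
- seed_jar: Bystander: amber jar with an orange cap, 60 mm across, 85 mm tall. Origin under its middle.
- sprayer: Bystander: white bottle with a blue cap, 64 mm across, 150 mm tall. Origin under its middle.
- dibber: Bystander: wooden dibber 165 mm long, lying along its x axis. Origin on the bench under its middle.
- scoop: Bystander: steel scoop with a wooden handle, 190 mm long, lying along its x axis. Origin on the bench near its middle.

How it is judged:
On the way, in this order (a step that is already met when the one before it is completed fails the run):
1. the keeper bar is shut in its detent (value of joint keeper below 0.02 rad), for 0.2 s.
2. the template, square with the tray, has dropped over the locating pin (horizontal distance between template and pin_tip below 0.003 m and angle between the y axis of template and the y axis of jig, either way round below 0.1 rad and z of template in the frame of jig below 0.06 m), for 0.1 s.
At the end, for the whole second after the job is handed in: The fingers still bear on the template (over 2 N): it is on the pin (3 mm), square with the tray (0.1 rad), level (0.04 rad), flush on the rim (1.8 mm), collar pressed 4 mm or more, all at rest; the keeper is shut (under 0.02 rad), the tray in its place (5 mm), no bystander moved 20 mm (value of joint keeper below 0.02 rad and horizontal distance between template and pin_tip below 0.003 m and angle between the y axis of template and the y axis of jig, either way round below 0.1 rad and z of template in the frame of jig below 0.0538 m and angle between template's own z axis and vertical below 0.04 rad and value of joint collar above 0.004 m and contact force between the fingers and template above 2 N and linear speed of template below 0.02 m/s and horizontal distance between tray and jig below 0.005 m); the arm keeps its last pose, push and grip.
It fails at once if a bystander is shoved or knocked over (moved more than 20 mm) (distance of any of pot_a, pot_b, seed_jar, sprayer, dibber, scoop from where it was at the start of the episode above 0.02 m).
It also fails if it takes over 56 s, if anything falls off the work surface, if the arm or the gripper's body presses on something with over 40 N, if the wrist force passes 120 N, or if a joint passes its speed limit or range.

### The arm

A 6-joint arm with a two-finger parallel gripper is mounted at the origin on the work surface. World frame = base frame: x ahead of the robot, y to its left, z up, the work surface at z = 0. Lengths are in m, angles in rad, forces in N, time in s.
With the tool pointing down it reaches from about 0.15 to 0.775 m from the base axis. Payload 6.1 kg.
Tool frame: the origin (TCP) lies at the very end of the fingers, on their centre line; the grasp point (between the pads) lies 19 mm behind it; z points along the fingers, y is the direction in which the jaws open and shut (so a half turn about z gives the same grasp; the last joint's range is limited). The gripper opens to 85 mm and grips with 20 to 120 N. Pads are 22 mm wide; open, the fingers measure 114 mm over their backs; the gripper's body (76 mm by 85 mm) begins 54 mm behind the grasp point. The pads swing forward as they close: fully open they stand 13 mm farther back than shut.
Start: joints at [-1.286, 0.126, -0.04, 1.405, 0, 1.571], TCP at [0.148, -0.504, 0.231] pointing down, gripper open.
Joint ranges: [-2.72, 2.72], [-0.95, 1.95], [-1.27, 1.35], [-1.78, 2.02], [-1.46, 1.47], [-3.14, 3.14]. Speed limits (rad/s): [2.39, 2.39, 3.01, 3.14, 3.14, 3.14].

### API

Orientations are given as a rotation vector (axis times angle).
In Python, from station import robot gives the robot as it stands.
- The arm moves only by the tool jog_arm, never from a script. Its argument "targets" is a list of rows, each an object with "offset": the shift along the tool's x, y, z in cm, a list of three; "twist": the turn, a rotation vector about the tool's x, y, z in degrees, a list of three. In form: [{"offset": [tx, ty, tz], "twist": [ax, ay, az]}, ...]. A call has 1 to 10 rows; each row is the pose to reach, as a shift and turn from the pose measured when the call began, along the tool's axes at that moment; what a row does not reach only later rows make up. A row lasts 1/8 s, in which the tool goes at most 62.5 mm and 10.7 degrees, less where a joint would pass 70% of its speed; a pose out of reach is approached as far as the arm can. A call with a gripper value outside its range is refused whole. "jaw" is the gripper's target within -1 to 1 (shut at 1, half-way at 0, fully open at -1), set as the call begins (left out, the last holds). The fingers move at their own pace and stop on an object; "force" is the grip in N (left out, the last holds). Time passes only in rows, so rows that repeat a pose let the fingers close. It gives the time, the measured TCP pose, the force and the opening at its end, in the units of the state.
- robot.state(): the state, without advancing time (a new reading comes with each control period).
- robot.camera(name): name is "scene" or "top"; returns a dict with "pixels" (480x640x3 uint8, red, green, blue), "z_map" (480x640 float32, m along the optical axis (not along the pixel's ray), 0 where there is no reading), "fx", "fy", "cx", "cy" (pixels), "extrinsics" (4x4, takes a point from camera to world coordinates). Camera axes: x right, y up, looking along -z (the intrinsics and any distortion apply to the point x, -y, -z); pixel columns grow to the right and rows downward; lengths in m; the calibration is good to about 2 mm. A picture is of the moment at which its call begins.
- robot.finish_job(): hands the job in, once; it reports no verdict.
The state is a dict: "clock": time; "qpos": joint angles; "qvel": joint speeds; "joint_torque": joint torques, N m; "ee_pos": TCP position; "tcp_rot": TCP orientation; "force": force on the tool from outside, world axes, zero at the start; "torque": the same for the moment, N m; "finger_gap": opening from 0.0 (shut) to 1.0 (fully open).
Only numpy, scipy, OpenCV 4.12 (cv2) and the standard library are available. Lean on these libraries where they do the work, as an engineer would, in place of code of your own. Each camera call takes 0.05 s, during which the arm holds its last target.

## Working session

There is one attempt and no reset: what is moved stays moved. The work goes in short steps, Python scripts to look and compute and a tool call to move; the robot and the scene stay as the last step left them, time stands still between calls to the robot, and variables do not carry over. Pictures are saved under pics/ and viewed, and the job is handed in when it is done.

Besides the shell and the picture viewer there is one more tool, called after ">>>" as name([rows], argument=value, ...), one row to a line, values as JSON. jog_arm: Moves the arm, as the interface text tells. Its arguments: {"type":"object","properties":{"targets":{"type":"array"},"jaw":{"type":"number"},"force":{"type":"number"}},"required":["targets"]}

```bash
mkdir -p pics; python3 - <<'E'
from station import robot
import cv2,numpy as np
for n in("scene","top"):
    c=robot.camera(n); cv2.imwrite(f"pics/{n}0.png",c["pixels"][:,:,::-1]); np.savez(f"{n}0.npz",**c)
    print(n,c["fx"],c["cx"],c["cy"],np.round(c["extrinsics"],4).tolist(),[k for k in c])
print(robot.state())
E
```

```text
scene 445.4051055751843 329.2615009320324 231.08616920985565 [[0.522, -0.6437, 0.5596, 1.1626], [0.8528, 0.3831, -0.3549, -0.2834], [0.0141, 0.6625, 0.749, 0.7936], [0.0, 0.0, 0.0, 1.0]] ['pixels', 'z_map', 'fx', 'fy', 'cx', 'cy', 'extrinsics']
top 443.73433223217995 325.26099072359284 239.23954629267038 [[-0.0134, 0.9876, -0.1567, 0.435], [-0.9999, -0.012, 0.0104, 0.0612], [0.0084, 0.1568, 0.9876, 1.0982], [0.0, 0.0, 0.0, 1.0]] ['pixels', 'z_map', 'fx', 'fy', 'cx', 'cy', 'extrinsics']
{'clock': 0.1, 'qpos': array([-1.28596670e+00,  1.26364662e-01, -4.05077173e-02,  1.40541064e+00,
       -1.85049439e-05,  1.57078303e+00]), 'qvel': array([ 0.00016169, -0.00138354,  0.00281294,  0.00013494,  0.00128076,
        0.00015208]), 'joint_torque': array([ 1.22311743e-03, -4.36901093e+01,  3.53607345e+01,  1.36691710e-02,
        6.06551703e-05,  1.31533747e-05]), 'ee_pos': array([ 0.14741257, -0.50349384,  0.23058243]), 'tcp_rot': array([-3.10833047e+00, -4.45710653e-01,  3.60046800e-04]), 'force': array([ 0.16068589,  0.05368645, -0.43838725]), 'torque': array([-0.02370645,  0.00366193,  0.02075648]), 'finger_gap': 0.9983949323812767}
```

View pics/scene0.png

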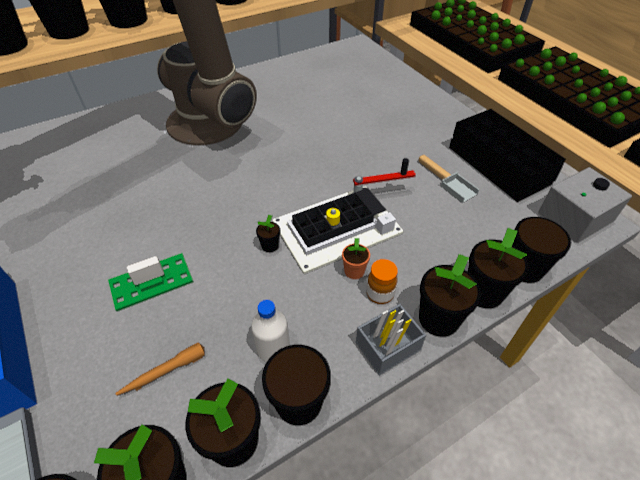

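View pics/top0.png

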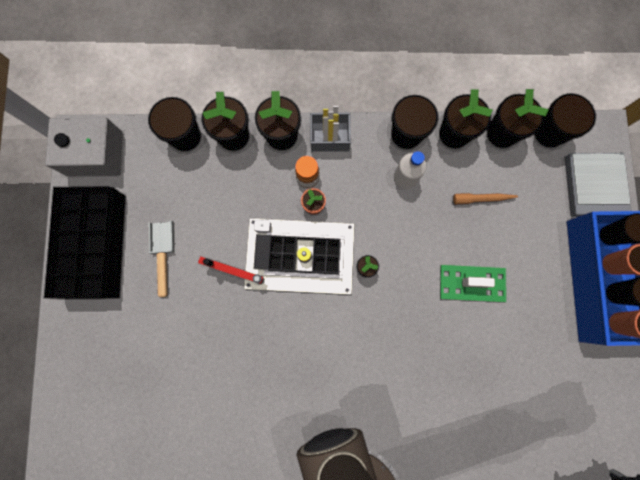

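Top view: keeper bar from hinge (258,280) to free end (202,261), knob about (209,262); jig board 246–354 × 219–293; pin with collar (304,254); template (473,284) with white handle (480,282); the bystanders are clear. Next I measure.

```bash
cat > h.py <<'E'
import numpy as np,cv2
def load(n): return dict(np.load(n))
def proj(c,p):
    E=c["extrinsics"]; q=(np.asarray(p)-E[:3,3])@E[:3,:3]
    return c["cx"]+c["fx"]*q[...,0]/-q[...,2], c["cy"]+c["fy"]*-q[...,1]/-q[...,2]
def ray(c,u,v):
    E=c["extrinsics"]; d=np.array([(u-c["cx"])/c["fx"],-(v-c["cy"])/c["fy"],-1.]); return E[:3,3],E[:3,:3]@d
def plane(c,u,v,z):
    o,d=ray(c,u,v); return o+d*(z-o[2])/d[2]
def cloud(c):
    v,u=np.mgrid[:480,:640]; z=c["z_map"]; E=c["extrinsics"]
    p=np.stack([(u-c["cx"])/c["fx"]*z,-(v-c["cy"])/c["fy"]*z,-z],-1)
    return p@E[:3,:3].T+E[:3,3]
def tri(c1,p1,c2,p2):
    o1,d1=ray(c1,*p1);o2,d2=ray(c2,*p2);A=np.stack([d1,-d2],1)
    t=np.linalg.lstsq(A,o2-o1,rcond=None)[0];a=o1+d1*t[0];b=o2+d2*t[1];return (a+b)/2,np.linalg.norm(a-b)
def mask(c,name):
    h=cv2.cvtColor(c["pixels"],cv2.COLOR_RGB2HSV);H,S,V=h[...,0],h[...,1],h[...,2]
    return {"yellow":(H>20)&(H<35)&(S>170)&(V>100),"green":(H>50)&(H<85)&(S>120)&(V>50),"red":((H<6)|(H>174))&(S>170)&(V>60),
     "white":(S<40)&(V>185)}[name]
E
python3 - <<'E'
from h import *
np.set_printoptions(precision=4,suppress=True)
for n in("top","scene"):
    c=load(n+"0.npz"); P=cloud(c)
    print(n,"tcp px",proj(c,[.147,-.503,.23]),"base",proj(c,[0,0,0.]))
    for k in("yellow","green","red","white"):
        m=mask(c,k).astype(np.uint8); nn,l,st,ce=cv2.connectedComponentsWithStats(m)
        for i in range(1,nn):
            if st[i,4]>25:
                q=P[l==i]; print(k,st[i],ce[i],"med",np.median(q,0),"zmin/max",np.percentile(q[:,2],[5,95]))
E
```

```text
top tcp px (np.float64(629.3790777941979), np.float64(463.692402528761)) base (np.float64(350.4902700389542), np.float64(501.50273951145516))
yellow [329 121   3  19  40] [330.075 129.9  ] med [0.8664 0.0352 0.076 ] zmin/max [0.032  0.1091]
green [461  90  31  27 318] [474.9057 106.2201] med [ 0.8804 -0.2909  0.1575] zmin/max [0.1501 0.1645]
green [516  90  33  26 326] [530.2423 105.9693] med [ 0.88   -0.416   0.1579] zmin/max [0.15   0.1652]
green [203  93  32  26 322] [219.0807 108.6615] med [0.8801 0.2853 0.1571] zmin/max [0.15   0.1647]
green [260  92  31  26 321] [275.1994 107.5078] med [0.8817 0.1602 0.1574] zmin/max [0.1499 0.164 ]
green [308 191  13  14  76] [312.5789 197.7105] med [0.6948 0.0804 0.0853] zmin/max [0.08   0.0893]
green [362 256  16  16  87] [368.7126 264.9425] med [ 0.533  -0.0474  0.0802] zmin/max [0.0753 0.0847]
green [ 441  266   64   36 1442] [471.0139 283.3953] med [ 0.491  -0.3016  0.0082] zmin/max [0.0048 0.0178]
red [212 262  41  18 265] [232.0528 270.3547] med [0.5288 0.2683 0.0638] zmin/max [0.0609 0.0667]
white [  87   42  123   62 4242] [148.3211  
[... 7083 characters left out ...]
78.0889 417.0889] med [ 1.1644  0.7356 -0.7512] zmin/max [-0.7565 -0.7431]
white [587 416   7  13  40] [589.825 422.225] med [ 1.1968  0.7556 -0.7501] zmin/max [-0.7545 -0.7445]
white [595 417  17   9  86] [602.5233 421.5581] med [ 1.2166  0.7952 -0.751 ] zmin/max [-0.7565 -0.7457]
white [597 429   8  13  42] [600.2619 434.5238] med [ 1.24    0.7534 -0.7497] zmin/max [-0.7557 -0.7462]
white [493 451  17  18 158] [500.9304 458.4873] med [ 1.117   0.4154 -0.7504] zmin/max [-0.7563 -0.7448]
white [  8 461  19  12  38] [ 17.6579 466.6579] med [ 0.7619 -0.5871  0.0327] zmin/max [0.0302 0.0359]
white [550 467  11  13  43] [554.1628 473.5581] med [ 1.2363  0.522  -0.7504] zmin/max [-0.7544 -0.7447]
```

```bash
python3 - <<'E'
from h import *
np.set_printoptions(precision=4,suppress=True)
def rect(c,m,z):
    cs,_=cv2.findContours(m.astype(np.uint8),cv2.RETR_EXTERNAL,cv2.CHAIN_APPROX_NONE)
    pts=np.vstack([k[:,0] for k in cs if len(k)>8]); w=np.array([plane(c,u,v,z)[:2] for u,v in pts])*1000
    r=cv2.minAreaRect(w.astype(np.float32)); b=cv2.boxPoints(r); i=[np.linalg.norm(b[k]-b[(k+1)%4]) for k in range(2)]
    k=int(np.argmax(i)); d=b[k]-b[(k+1)%4]; d*=np.sign(d[1])
    return np.array(r[0]),sorted(i),np.degrees(np.arctan2(-d[0],d[1]))
def crop(m,u0,v0,u1,v1):
    o=np.zeros_like(m);o[v0:v1,u0:u1]=m[v0:v1,u0:u1];return o
T=load("top0.npz");S=load("scene0.npz")
P=cloud(T)
print("board top",rect(T,crop(mask(T,"white"),240,214,360,298)&(P[...,2]<.02),.012))
print("board sc",rect(S,crop(mask(S,"white"),268,188,408,275)&(cloud(S)[...,2]<.02),.012))
print("plate top",rect(T,crop(mask(T,"green"),435,260,512,308)&(P[...,2]<.013),.008))
print("plate sc",rect(S,crop(mask(S,"green"),105,250,196,312)&(cloud(S)[...,2]<.013),.008))
print("handle top",rect(T,crop(mask(T,"white"),465,274,500,292),.064))
m=crop(mask(S,"white"),120,250,165,276)&(cloud(S)[...,2]>.058);print("handle sc",rect(S,m,.064))
print("collar top z=.058",plane(T,*np.argwhere(crop(mask(T,"yellow"),290,240,320,270)).mean(0)[::-1],.058) if crop(mask(T,"yellow"),290,240,320,270).any() else None)
# red bar axis
for c,n in((T,"t"),(S,"s")):
    m=mask(c,"red"); m=crop(m,200,250,262,290) if n=="t" else crop(m,350,165,420,190)
    w=np.array([plane(c,u,v,.064)[:2] for v,u in np.argwhere(m)]); vx,vy,x0,y0=cv2.fitLine(w.astype(np.float32),cv2.DIST_L2,0,.01,.01).ravel()
    print("bar",n,vx,vy,x0,y0,np.degrees(np.arctan2(vy,vx)), w.min(0),w.max(0))
def z(c,u0,v0,u1,v1,n,k=7):
    cv2.imwrite(n,cv2.resize(c["pixels"][v0:v1,u0:u1,::-1],None,fx=k,fy=k,interpolation=cv2.INTER_CUBIC))
z(T,195,240,275,290,"pics/k1.png",8);z(T,285,235,325,275,"pics/c1.png",12);z(S,345,150,425,200,"pics/k2.png",8);z(S,310,195,355,235,"pics/c2.png",12)
a=[cv2.imread(f"pics/{i}.png") for i in("k1","k2","c1","c2")]
cv2.imwrite("pics/m1.png",cv2.resize(np.vstack([np.hstack([cv2.resize(x,(640,400)) for x in a[:2]]),np.hstack([cv2.resize(x,(640,560)) for x in a[2:]])]),(800,600)))
E
```

```text
board top (array([568.3937, 114.2671]), [np.float32(176.62679), np.float32(262.2836)], np.float32(-3.5347164))
board sc (array([570.8427, 113.4394]), [np.float32(177.02325), np.float32(260.9925)], np.float32(-3.7029178))
plate top (array([ 494.7987, -310.4883]), [np.float32(80.82815), np.float32(155.81316)], np.float32(-3.6939313))
plate sc (array([ 499.8165, -312.0201]), [np.float32(87.88266), np.float32(158.73544)], np.float32(-3.6222365))
handle top (array([ 495.5623, -312.6759]), [np.float32(19.857468), np.float32(58.46699)], np.float32(-3.4590836))
handle sc (array([ 499.6396, -311.85  ]), [np.float32(18.809952), np.float32(60.24579)], np.float32(-3.464584))
collar top z=.058 None
bar t 0.32556328 0.9455202 0.53018236 0.27376914 71.00029 [0.5077 0.2219] [0.5606 0.3438]
bar s 0.31139007 0.95028216 0.5374608 0.2732202 71.85697 [0.5054 0.1949] [0.5685 0.3462]
```

View pics/m1.png

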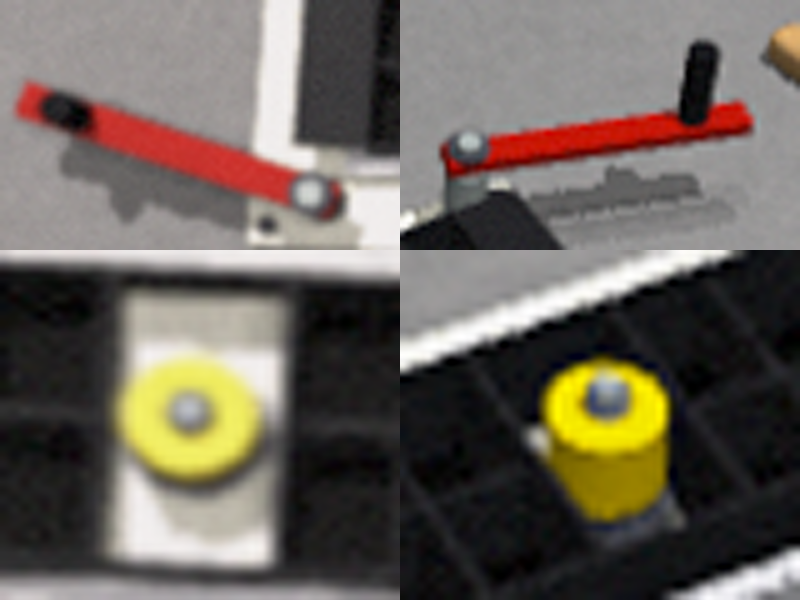

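```bash
python3 - <<'E'
from h import *
from scipy.spatial.transform import Rotation as R
np.set_printoptions(precision=4,suppress=True)
T=load("top0.npz");S=load("scene0.npz")
print("pin tip T",plane(T,303.6,252.9,.068),"S",plane(S,332.9,209.5,.068),tri(T,(303.6,252.9),S,(332.9,209.5)))
for c,n in((T,"T"),(S,"S")):
    m=mask(c,"yellow");P=cloud(c); 
    h=cv2.cvtColor(c["pixels"],cv2.COLOR_RGB2HSV); m=(h[...,0]>20)&(h[...,0]<36)&(h[...,1]>90)&(np.hypot(P[...,0]-.57,P[...,1]-.112)<.03)&(P[...,2]>.052)
    w=np.array([plane(c,u,v,.058)[:2] for v,u in np.argwhere(m)])*1000
    print("collar",n,len(w),cv2.minEnclosingCircle(w.astype(np.float32)), (w.min(0)+w.max(0))/2,np.ptp(w,0))
print("knob T@.100",plane(T,207.9,261.7,.1),"S@.086",plane(S,404.5,165.9,.086))
print("hinge T",plane(T,195+310/400*80-.5,240+193/250*50-.5,.07),"S",plane(S,345+68/400*80-.5,150+145/250*50-.5,.07))
print(R.from_rotvec([-3.10833047e+00, -4.45710653e-01,  3.6e-04]).as_matrix())
E
```

```text
pin tip T [0.5668 0.1014 0.068 ] S [0.5689 0.1017 0.068 ] (array([0.5673, 0.1021, 0.0663]), np.float64(0.001227727056076147))
collar T 120 ((566.0374145507812, 101.63658142089844), 15.860390663146973) [565.4459 100.8901] [28.6722 28.3656]
collar S 101 ((572.9219970703125, 99.81190490722656), 17.319095611572266) [572.2763  99.9381] [32.6603 33.2036]
knob T@.100 [0.5453 0.316  0.1   ] S@.086 [0.5466 0.3211 0.086 ]
hinge T [0.5092 0.2105 0.07  ] S [0.5126 0.2085 0.07  ]
[[ 0.9597  0.281  -0.0004]
 [ 0.281  -0.9597  0.0014]
 [-0.     -0.0015 -1.    ]]
```

```bash
cat >> h.py <<'E'
from scipy.spatial.transform import Rotation as Rn
def goal(targets,show=True):
    """targets: list of (x,y,z,az_of_tool_y_deg); prints offset cm / twist deg from present pose"""
    from station import robot
    s=robot.state();R0=Rn.from_rotvec(s["tcp_rot"])
    y=R0.as_matrix()[:,1]
    print("t",round(s["clock"],2),"p",np.round(s["ee_pos"],4),"az",round(float(np.degrees(np.arctan2(y[1],y[0]))),2),"tilt",np.round(R0.as_matrix()[2],4),"F",np.round(s["force"],1),"gap",round(float(s["finger_gap"]),3),"q",np.round(s["qpos"],2))
    for x,yy,z,az in targets:
        a=np.radians(az);Y=np.array([np.cos(a),np.sin(a),0]);Z=np.array([0,0,-1.]);X=np.cross(Y,Z)
        rel=R0.inv()*Rn.from_matrix(np.stack([X,Y,Z],1))
        o=R0.inv().apply(np.array([x,yy,z])-s["ee_pos"])*100
        print("offset",np.round(o,2).tolist(),"twist",np.round(np.degrees(rel.as_rotvec()),1).tolist())
hinge=np.array([.5100,.2105])
def kp(th,d,r=.115):
    t=np.radians(th);return hinge+r*np.array([np.cos(t),np.sin(t)])+d*np.array([-np.sin(t),np.cos(t)])
E
python3 -c "
from h import *
p=kp(71.4,.045);print(p);goal([(*p,.2,71.4)])"
```

```text
[0.50403074 0.33384654]
t 0.1 p [ 0.1474 -0.5035  0.2306] az -73.68 tilt [-0.     -0.0015 -1.    ] F [ 0.2  0.1 -0.4] gap 0.998 q [-1.29  0.13 -0.04  1.41 -0.    1.57]
offset [57.75, -70.33, 3.16] twist [-0.0, -0.1, -145.1]
```

>>> jog_arm([
  {"offset": [57.8,-70.3,3],"twist": [0,0,-145]},
  {"offset": [57.8,-70.3,3],"twist": [0,0,-145]},
  {"offset": [57.8,-70.3,3],"twist": [0,0,-145]},
  {"offset": [57.8,-70.3,3],"twist": [0,0,-145]},
  {"offset": [57.8,-70.3,3],"twist": [0,0,-145]},
  {"offset": [57.8,-70.3,3],"twist": [0,0,-145]},
  {"offset": [57.8,-70.3,3],"twist": [0,0,-145]},
  {"offset": [57.8,-70.3,3],"twist": [0,0,-145]},
  {"offset": [57.8,-70.3,3],"twist": [0,0,-145]},
  {"offset": [57.8,-70.3,3],"twist": [0,0,-145]},
], jaw=1, force=20)

```text
clock: 1.35
ee_pos: [0.3927, 0.073, 0.2108]
tcp_rot: [1.471, 2.776, 0.002]
force: [1.6, -1.6, -0.2]
finger_gap: -0.001
```

```bash
python3 -c "
from h import *
p=kp(71.4,.045);goal([(*p,.2,71.4)])"
```

```text
t 1.35 p [0.3927 0.073  0.2108] az 34.14 tilt [ 5.e-04  1.e-03 -1.e+00] F [ 1.6 -1.6 -0.2] gap -0.001 q [ 0.18 -0.11 -0.32  1.36  0.    1.16]
offset [15.35, 23.85, 1.12] twist [0.1, -0.0, -37.3]
```

>>> jog_arm([
  {"offset": [15.4,23.8,1],"twist": [0,0,-37]},
  {"offset": [15.4,23.8,1],"twist": [0,0,-37]},
  {"offset": [15.4,23.8,1],"twist": [0,0,-37]},
  {"offset": [15.4,23.8,1],"twist": [0,0,-37]},
  {"offset": [15.4,23.8,1],"twist": [0,0,-37]},
  {"offset": [15.4,23.8,1],"twist": [0,0,-37]},
  {"offset": [15.4,23.8,1],"twist": [0,0,-37]},
])

```text
clock: 2.22
ee_pos: [0.5028, 0.3335, 0.2007]
tcp_rot: [-0.515, -3.099, 0.0]
force: [-0.2, -0.9, 0.5]
finger_gap: -0.003
```

```bash
python3 -c "
from h import *
T=[(*kp(71.4,.045),.075,71.4)]+[(*kp(t,.019),.075,t) for t in (71.4,66,60,54,48,42,36,30,24,18,12)]
goal(T)"
```

```text
t 2.23 p [0.5028 0.3335 0.2007] az 71.14 tilt [ 5.e-04 -2.e-04 -1.e+00] F [-0.2 -0.9  0.5] gap -0.003 q [0.59 0.28 0.08 1.37 0.   0.91]
offset [-0.11, 0.08, 12.57] twist [-0.0, -0.0, -0.3]
offset [-2.71, 0.09, 12.56] twist [-0.0, -0.0, -0.3]
offset [-3.8, 0.22, 12.56] twist [-0.0, -0.0, 5.1]
offset [-5.02, 0.25, 12.56] twist [-0.0, -0.0, 11.1]
offset [-6.23, 0.15, 12.56] twist [-0.0, -0.0, 17.1]
offset [-7.43, -0.08, 12.56] twist [-0.0, -0.0, 23.1]
offset [-8.6, -0.43, 12.56] twist [-0.0, -0.0, 29.1]
offset [-9.72, -0.91, 12.56] twist [-0.0, -0.0, 35.1]
offset [-10.79, -1.49, 12.56] twist [-0.0, -0.0, 41.1]
offset [-11.8, -2.19, 12.56] twist [-0.0, -0.0, 47.1]
offset [-12.72, -2.98, 12.56] twist [-0.0, -0.0, 53.1]
offset [-13.56, -3.87, 12.56] twist [-0.0, -0.0, 59.1]
```

>>> jog_arm([
  {"offset": [0,0,6],"twist": [0,0,0]},
  {"offset": [0,0,12],"twist": [0,0,0]},
  {"offset": [0,0,12.6],"twist": [0,0,0]},
  {"offset": [0,0,12.6],"twist": [0,0,0]},
  {"offset": [-1.5,0.1,12.6],"twist": [0,0,0]},
  {"offset": [-2.3,0.1,12.6],"twist": [0,0,0]},
  {"offset": [-3.0,0.1,12.6],"twist": [0,0,0]},
])

```text
clock: 3.1
ee_pos: [0.5328, 0.3248, 0.0757]
tcp_rot: [0.515, 3.098, 0.002]
force: [0.4, 0.5, 0.6]
finger_gap: -0.0
```

```bash
python3 -c "
from h import *
T=[(*kp(t,.018),.075,t) for t in (66,60,54,48,42,36,30,24,18,12)]
goal(T)
from station import robot
for n,b in(('top',(180,200,340,320)),('scene',(300,80,460,200))):
    c=robot.camera(n);u0,v0,u1,v1=b;cv2.imwrite('pics/a_%s.png'%n,cv2.resize(c['pixels'][v0:v1,u0:u1,::-1],None,fx=4,fy=4,interpolation=cv2.INTER_CUBIC))
cv2.imwrite('pics/a.png',np.hstack([cv2.resize(cv2.imread('pics/a_%s.png'%n),(400,300)) for n in('top','scene')]))
"
```

```text
t 3.1 p [0.5328 0.3248 0.0757] az 71.11 tilt [-5.0e-04  1.3e-03 -1.0e+00] F [0.4 0.5 0.6] gap -0.0 q [ 0.55  0.35 -0.1   1.12  0.    0.88]
offset [-0.77, 0.06, 0.07] twist [0.1, 0.0, 5.1]
offset [-1.99, 0.08, 0.08] twist [0.1, 0.0, 11.1]
offset [-3.2, -0.03, 0.08] twist [0.1, 0.0, 17.1]
offset [-4.4, -0.27, 0.08] twist [0.1, 0.0, 23.1]
offset [-5.56, -0.63, 0.08] twist [0.1, 0.0, 29.1]
offset [-6.68, -1.11, 0.08] twist [0.1, 0.0, 35.1]
offset [-7.74, -1.7, 0.08] twist [0.1, -0.0, 41.1]
offset [-8.74, -2.41, 0.08] twist [0.1, -0.0, 47.1]
offset [-9.66, -3.21, 0.08] twist [0.1, -0.0, 53.1]
offset [-10.48, -4.1, 0.07] twist [0.1, -0.0, 59.1]
```

View pics/a.png

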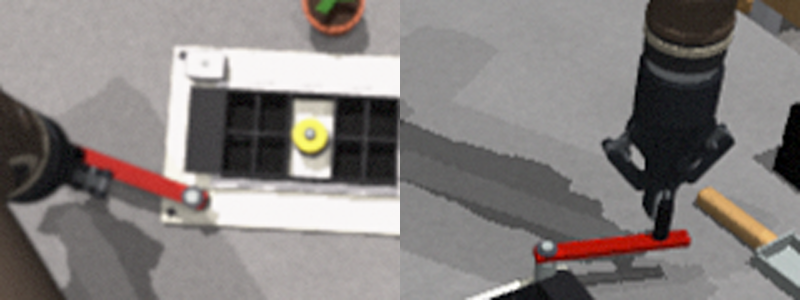

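The fingers stand right behind the knob (left panel about (90,175), right panel (658,215)), just touching or about to. Now I push along the arc.

>>> jog_arm([
  {"offset": [-0.8,0.1,0.1],"twist": [0,0,5]},
  {"offset": [-2.0,0.1,0.1],"twist": [0,0,11]},
  {"offset": [-3.2,0,0.1],"twist": [0,0,17]},
  {"offset": [-4.4,-0.3,0.1],"twist": [0,0,23]},
  {"offset": [-5.6,-0.6,0.1],"twist": [0,0,29]},
  {"offset": [-6.7,-1.1,0.1],"twist": [0,0,35]},
  {"offset": [-7.7,-1.7,0.1],"twist": [0,0,41]},
  {"offset": [-8.7,-2.4,0.1],"twist": [0,0,47]},
  {"offset": [-9.7,-3.2,0.1],"twist": [0,0,53]},
  {"offset": [-10.5,-4.1,0.1],"twist": [0,0,59]},
])

```text
clock: 4.45
ee_pos: [0.6187, 0.2515, 0.0738]
tcp_rot: [-1.979, -2.44, -0.0]
force: [-1.4, 1.5, -0.3]
finger_gap: -0.001
```

```bash
python3 -c "
from h import *
T=[(*kp(t,.018),.075,max(t,-3.6)) for t in (8,4,0,-2,-3.6,-5,-6)]
goal(T)
from station import robot
for n,b in(('top',(180,200,340,320)),('scene',(300,80,460,200))):
    c=robot.camera(n);u0,v0,u1,v1=b;cv2.imwrite('pics/b_%s.png'%n,cv2.resize(c['pixels'][v0:v1,u0:u1,::-1],None,fx=4,fy=4,interpolation=cv2.INTER_CUBIC))
cv2.imwrite('pics/b.png',np.hstack([cv2.resize(cv2.imread('pics/b_%s.png'%n),(400,300)) for n in('top','scene')]))
"
```

```text
t 4.45 p [0.6187 0.2515 0.0738] az 11.91 tilt [ 4.e-04 -1.e-04 -1.e+00] F [-1.4  1.5 -0.3] gap -0.001 q [0.39 0.43 0.02 1.16 0.   1.75]
offset [-0.76, 0.11, -0.12] twist [-0.0, -0.0, 3.9]
offset [-1.57, 0.16, -0.12] twist [-0.0, -0.0, 7.9]
offset [-2.39, 0.14, -0.12] twist [-0.0, -0.0, 11.9]
offset [-2.79, 0.11, -0.12] twist [-0.0, -0.0, 13.9]
offset [-3.11, 0.08, -0.12] twist [-0.0, -0.0, 15.5]
offset [-3.4, 0.04, -0.12] twist [-0.0, -0.0, 15.5]
offset [-3.6, 0.01, -0.12] twist [-0.0, -0.0, 15.5]
```

View pics/b.png

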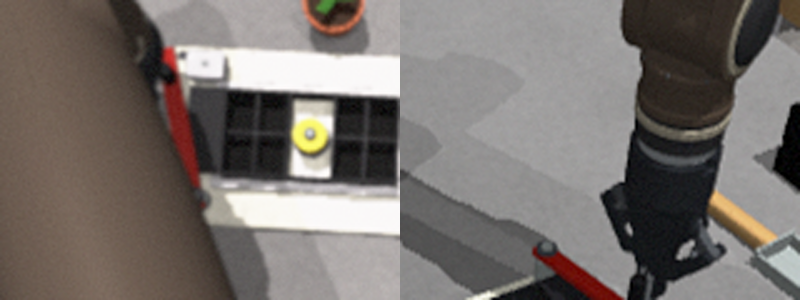

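The bar has followed and is about 15° from shut (left panel, red bar from (203,200) to (168,50)). Now to the stop.

>>> jog_arm([
  {"offset": [-0.8,0.1,-0.1],"twist": [0,0,4]},
  {"offset": [-1.6,0.2,-0.1],"twist": [0,0,8]},
  {"offset": [-2.2,0.1,-0.1],"twist": [0,0,11]},
  {"offset": [-2.6,0.1,-0.1],"twist": [0,0,13]},
  {"offset": [-2.9,0.1,-0.1],"twist": [0,0,15]},
  {"offset": [-3.1,0.1,-0.1],"twist": [0,0,15.5]},
  {"offset": [-3.2,0.1,-0.1],"twist": [0,0,15.5]},
])

```text
clock: 5.42
ee_pos: [0.6257, 0.2224, 0.0748]
tcp_rot: [-2.282, -2.152, -0.004]
force: [-3.7, 11.2, 0.2]
finger_gap: 0.005
```

```bash
cat > snap.py <<'E'
import sys
from h import *
from station import robot
def snap(tag,bt=(180,200,340,320),bs=(300,80,460,200)):
    im=[]
    for n,b in(('top',bt),('scene',bs)):
        c=robot.camera(n);np.savez(f'{n}_{tag}.npz',**c);u0,v0,u1,v1=b;im.append(cv2.resize(c['pixels'][v0:v1,u0:u1,::-1],(400,300),interpolation=cv2.INTER_CUBIC))
    cv2.imwrite(f'pics/{tag}.png',np.hstack(im))
E
python3 -c "
from snap import *
goal([(*kp(t,.018),.075,-3.6) for t in (-3.6,-5,-6)])
snap('c')"
```

```text
t 5.42 p [0.6257 0.2224 0.0748] az -3.38 tilt [ 0.005 -0.002 -1.   ] F [-3.7 11.2  0.2] gap 0.005 q [0.34 0.42 0.01 1.16 0.01 1.97]
offset [-0.11, 0.03, -0.02] twist [-0.1, -0.3, 0.2]
offset [-0.39, 0.06, -0.02] twist [-0.1, -0.3, 0.2]
offset [-0.59, 0.09, -0.02] twist [-0.1, -0.3, 0.2]
```

View pics/c.png

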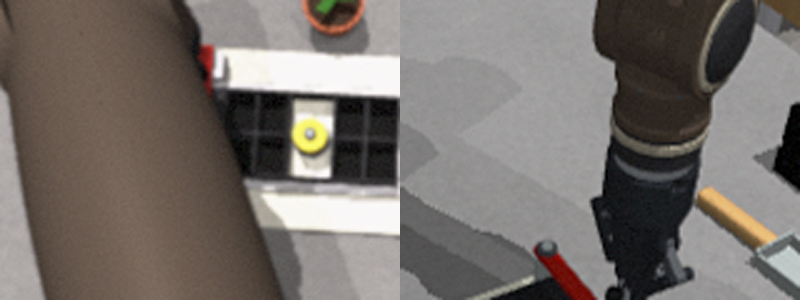

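>>> jog_arm([
  {"offset": [-0.3,0,0],"twist": [0,0,0]},
  {"offset": [-0.4,0,0],"twist": [0,0,0]},
  {"offset": [-0.4,0,0],"twist": [0,0,0]},
])

```text
clock: 5.9
ee_pos: [0.6256, 0.2224, 0.075]
tcp_rot: [-2.275, -2.152, -0.012]
force: [0.2, 13.0, -2.0]
finger_gap: -0.002
```

>>> jog_arm([
  {"offset": [1.5,0,0],"twist": [0,0,0]},
  {"offset": [3,0,0],"twist": [0,0,0]},
  {"offset": [3,0,-6],"twist": [0,0,0]},
  {"offset": [3,0,-12],"twist": [0,0,0]},
], jaw=-1)

```text
clock: 6.4
ee_pos: [0.6268, 0.2513, 0.1958]
tcp_rot: [-2.274, -2.153, -0.008]
force: [1.0, -0.2, 0.3]
finger_gap: 0.846
```

```bash
python3 -c "
from h import *
goal([(.497,-.312,.2,-3.5)])"
```

```text
t 6.4 p [0.6268 0.2513 0.1958] az -3.15 tilt [ 0.0104 -0.0038 -0.9999] F [ 1.  -0.2  0.3] gap 0.846 q [0.38 0.42 0.27 1.42 0.01 2.  ]
offset [-56.95, -9.87, -0.97] twist [-0.2, -0.6, 0.4]
```

>>> jog_arm([
  {"offset": [-57,-9.8,-1],"twist": [-0.2,-0.6,0.4]},
  {"offset": [-57,-9.8,-1],"twist": [-0.2,-0.6,0.4]},
  {"offset": [-57,-9.8,-1],"twist": [-0.2,-0.6,0.4]},
  {"offset": [-57,-9.8,-1],"twist": [-0.2,-0.6,0.4]},
  {"offset": [-57,-9.8,-1],"twist": [-0.2,-0.6,0.4]},
  {"offset": [-57,-9.8,-1],"twist": [-0.2,-0.6,0.4]},
  {"offset": [-57,-9.8,-1],"twist": [-0.2,-0.6,0.4]},
  {"offset": [-57,-9.8,-1],"twist": [-0.2,-0.6,0.4]},
  {"offset": [-57,-9.8,-1],"twist": [-0.2,-0.6,0.4]},
  {"offset": [-57,-9.8,-1],"twist": [-0.2,-0.6,0.4]},
])

```text
clock: 7.65
ee_pos: [0.4967, -0.3156, 0.2001]
tcp_rot: [-2.294, -2.147, 0.002]
force: [-0.4, 0.2, 0.3]
finger_gap: 0.998
```

```bash
python3 -c "
from snap import *
goal([(.4976,-.312,.15,-3.5)])
snap('d',(190,190,390,340),(240,130,440,280))"
```

```text
t 7.65 p [ 0.4967 -0.3156  0.2001] az -3.79 tilt [-9.e-04 -1.e-03 -1.e+00] F [-0.4  0.2  0.3] gap 0.998 q [-0.57  0.25  0.04  1.36 -0.    1.07]
offset [0.37, 0.07, 5.01] twist [-0.1, 0.1, -0.3]
```

View pics/d.png

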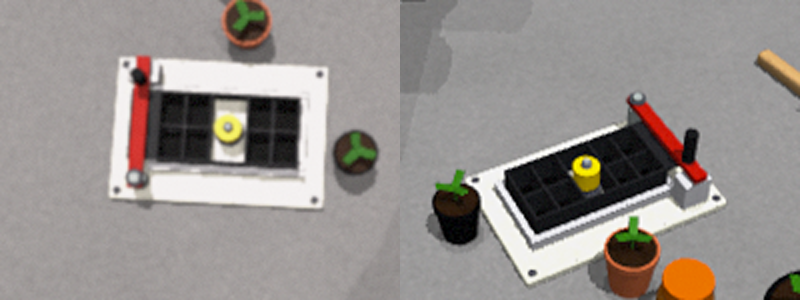

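Keeper shut: red bar (left panel x≈140, y 60–185) lies square across the tray end, tip against the white catch block. I check the angle numerically and refine the pin.

```bash
python3 - <<'E'
from h import *
np.set_printoptions(precision=4,suppress=True)
T=load("top_d.npz");S=load("scene_d.npz")
for c,n,b in((T,"T",(240,215,275,290)),(S,"S",(350,175,395,225))):
    m=mask(c,"red");o=np.zeros_like(m);o[b[1]:b[3],b[0]:b[2]]=m[b[1]:b[3],b[0]:b[2]];P=cloud(c)
    o&=P[...,2]>.058
    w=np.array([plane(c,u,v,.064)[:2] for v,u in np.argwhere(o)])
    vx,vy,x0,y0=cv2.fitLine(w.astype(np.float32),cv2.DIST_HUBER,0,.01,.01).ravel();print("bar",n,len(w),np.degrees(np.arctan(vy/vx)),x0,y0)
    # pin tip: grey in the yellow collar
    hsv=cv2.cvtColor(c["pixels"],cv2.COLOR_RGB2HSV)
    U,V=proj(c,[.568,.1015,.065]); v,u=np.mgrid[:480,:640]
    near=np.hypot(u-U,v-V)<9
    y=((hsv[...,0]>18)&(hsv[...,0]<38)&(hsv[...,1]>80)&(hsv[...,2]>80)&near)
    cs,_=cv2.findContours(y.astype(np.uint8),cv2.RETR_EXTERNAL,cv2.CHAIN_APPROX_NONE);k=max(cs,key=cv2.contourArea)
    print("ell",cv2.fitEllipse(k))
    f=cv2.fillPoly(np.zeros((480,640),np.uint8),[cv2.convexHull(k)],1).astype(bool)
    g=f&(hsv[...,1]<70); q=np.argwhere(g); print("grey px",len(q),q.mean(0)[::-1],plane(c,*q.mean(0)[::-1],.066))
E
```

```text
bar T 351 -3.803515 0.57827765 0.20502146
ell ((303.2992248535156, 254.2961883544922), (12.919145584106445, 14.333758354187012), 115.21477508544922)
grey px 16 [303.3125 252.6875] [0.5675 0.1022 0.066 ]
bar S 316 -3.7575934 0.5876315 0.20242625
ell ((332.62030029296875, 213.12124633789062), (11.653833389282227, 13.684966087341309), 92.29066467285156)
grey px 18 [332.7778 211.5   ] [0.5725 0.0992 0.066 ]
```

>>> jog_arm([
  {"offset": [0.4,0.1,5],"twist": [0,0,-0.2]},
  {"offset": [0.4,0.1,10],"twist": [0,0,-0.2]},
  {"offset": [0.4,0.1,15],"twist": [0,0,-0.2]},
  {"offset": [0.4,0.1,17.6],"twist": [0,0,-0.2]},
  {"offset": [0.4,0.1,17.6],"twist": [0,0,-0.2]},
  {"offset": [0.4,0.1,17.6],"twist": [0,0,-0.2]},
])

```text
clock: 8.5
ee_pos: [0.4997, -0.3092, 0.0255]
tcp_rot: [2.286, 2.154, -0.0]
force: [0.4, 0.2, 0.6]
finger_gap: 1.003
```

```bash
python3 -c "
from snap import *
goal([(.4976,-.312,.024,-3.5)])
snap('e',(400,210,560,330),(80,200,240,320))"
```

```text
t 8.5 p [ 0.4997 -0.3092  0.0255] az -3.4 tilt [-8.e-04  5.e-04 -1.e+00] F [0.4 0.2 0.6] gap 1.003 q [-0.55  0.32 -0.26  0.99 -0.    1.08]
offset [-0.3, -0.19, 0.15] twist [0.0, 0.0, 0.1]
```

View pics/e.png

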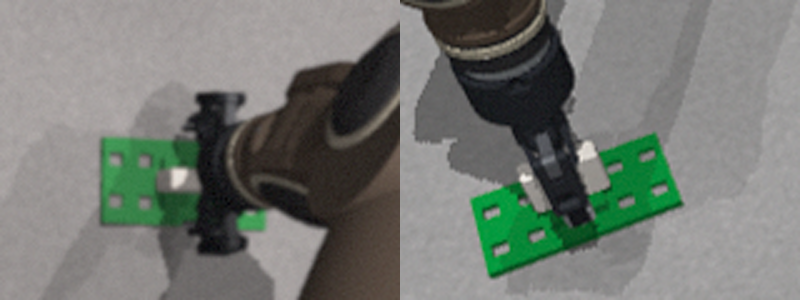

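The fingers straddle the white handle (right panel: handle either side of the finger at (535–600,165)). Closing.

>>> jog_arm([
  {"offset": [-0.3,-0.2,0.1],"twist": [0,0,0]},
  {"offset": [-0.3,-0.2,0.1],"twist": [0,0,0]},
  {"offset": [-0.3,-0.2,0.1],"twist": [0,0,0]},
  {"offset": [-0.3,-0.2,0.1],"twist": [0,0,0]},
  {"offset": [-0.3,-0.2,0.1],"twist": [0,0,0]},
  {"offset": [-0.3,-0.2,0.1],"twist": [0,0,0]},
  {"offset": [-0.3,-0.2,0.1],"twist": [0,0,0]},
  {"offset": [-0.3,-0.2,0.1],"twist": [0,0,0]},
], jaw=1, force=60)

```text
clock: 9.6
ee_pos: [0.4978, -0.313, 0.0252]
tcp_rot: [2.285, 2.152, -0.0]
force: [-0.3, -1.2, 4.2]
finger_gap: 0.224
```

```bash
python3 -c "
from snap import *
goal([(.4976,-.312,.024,-3.5)])
snap('f',(400,210,560,330),(80,200,240,320))
T=load('top_f.npz');S=load('scene_f.npz')
"
```

```text
t 9.6 p [ 0.4978 -0.313   0.0252] az -3.45 tilt [-0.0019  0.002  -1.    ] F [-0.3 -1.2  4.2] gap 0.224 q [-0.56  0.32 -0.26  0.99 -0.    1.07]
offset [0.1, -0.02, 0.12] twist [0.1, 0.1, 0.1]
```

View pics/f.png

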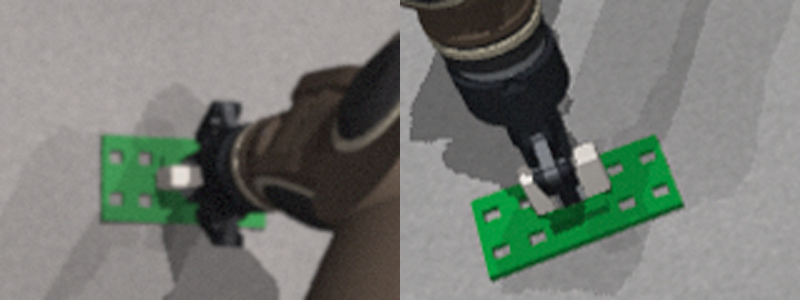

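>>> jog_arm([
  {"offset": [0,0,-4],"twist": [0,0,0]},
  {"offset": [0,0,-8],"twist": [0,0,0]},
  {"offset": [0,0,-12.5],"twist": [0,0,0]},
  {"offset": [0,0,-12.5],"twist": [0,0,0]},
])

```text
clock: 10.2
ee_pos: [0.4991, -0.3134, 0.1533]
tcp_rot: [2.281, 2.148, 0.003]
force: [0.7, -0.3, -3.0]
finger_gap: 0.225
```

```bash
python3 -c "
from snap import *
goal([(.569,.1008,.15,-3.65),(.569,.1008,.115,-3.65)])
snap('g',(400,180,560,300),(80,180,240,300))
"
```

```text
t 10.2 p [ 0.4991 -0.3134  0.1533] az -3.44 tilt [-0.0041  0.007  -1.    ] F [ 0.7 -0.3 -3. ] gap 0.225 q [-0.56  0.25 -0.06  1.25 -0.    1.07]
offset [41.77, 4.49, 0.19] twist [0.4, 0.2, 0.2]
offset [41.79, 4.46, 3.69] twist [0.4, 0.2, 0.2]
```

View pics/g.png

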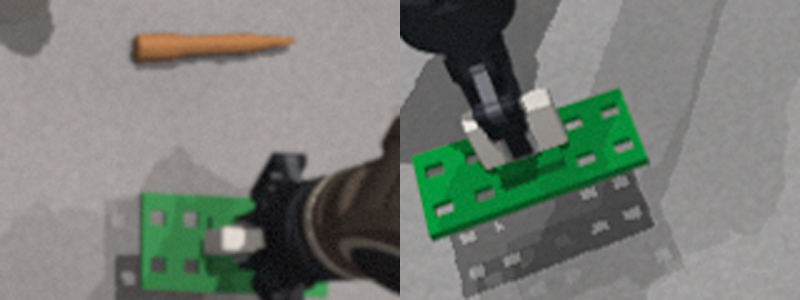

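The template is lifted level in the grip (left panel (235,240), shadow beneath). Carry it over the jig.

>>> jog_arm([
  {"offset": [6,0.6,0],"twist": [0.4,0.2,0.2]},
  {"offset": [12,1.3,0],"twist": [0.4,0.2,0.2]},
  {"offset": [18,1.9,0],"twist": [0.4,0.2,0.2]},
  {"offset": [24,2.6,0],"twist": [0.4,0.2,0.2]},
  {"offset": [30,3.2,0.2],"twist": [0.4,0.2,0.2]},
  {"offset": [35,3.8,0.2],"twist": [0.4,0.2,0.2]},
  {"offset": [39,4.2,0.2],"twist": [0.4,0.2,0.2]},
  {"offset": [41.8,4.5,1.5],"twist": [0.4,0.2,0.2]},
  {"offset": [41.8,4.5,3],"twist": [0.4,0.2,0.2]},
  {"offset": [41.8,4.5,3],"twist": [0.4,0.2,0.2]},
])

```text
clock: 11.55
ee_pos: [0.5653, 0.1014, 0.1156]
tcp_rot: [-2.284, -2.144, 0.012]
force: [0.4, 0.6, -2.6]
finger_gap: 0.225
```

```bash
python3 -c "
from snap import *
goal([(.569,.1008,.112,-3.65)])
snap('i',(225,180,385,300),(255,140,415,260))
"
```

```text
t 11.55 p [0.5653 0.1014 0.1156] az -3.64 tilt [ 6.000e-04 -1.150e-02 -9.999e-01] F [ 0.4  0.6 -2.6] gap 0.225 q [ 0.18  0.25 -0.14  1.19  0.    1.81]
offset [-0.04, 0.38, 0.35] twist [-0.7, -0.0, 0.0]
```

View pics/i.png

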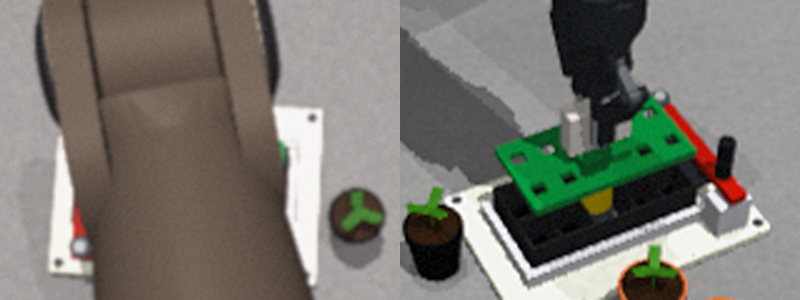

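```bash
python3 - <<'E'
from h import *
from station import robot
np.set_printoptions(precision=4,suppress=True)
S=load("scene_i.npz");p=robot.state()["ee_pos"];print(p)
m=mask(S,"green");P=cloud(S);u0,v0=290,170
o=np.zeros_like(m);o[175:230,290:375]=m[175:230,290:375]
n,l,st,ce=cv2.connectedComponentsWithStats(o.astype(np.uint8));k=1+np.argmax(st[1:,4]);print(st[k])
o=l==k; z=p[2]-.0252+.008
cs,_=cv2.findContours(o.astype(np.uint8),cv2.RETR_EXTERNAL,cv2.CHAIN_APPROX_NONE)
w=np.array([plane(S,a,b,z)[:2] for a,b in cs[0][:,0]])*1000
r=cv2.minAreaRect(w.astype(np.float32));print(r,np.median(P[o],0))
# long-side visible edges by top-face median: handle top
for nm in("scene0","scene_i"): pass
b=cv2.boxPoints(r);print(b, [proj(S,[*(q/1000),z]) for q in b])
E
python3 -c "
import cv2
from h import *
S=load('scene_i.npz');cv2.imwrite('pics/i2.png',cv2.resize(S['pixels'][160:240,285:385,::-1],None,fx=8,fy=7.5,interpolation=cv2.INTER_CUBIC))"
```

```text
[0.5667 0.1011 0.1179]
[ 293  178   80   48 1572]
((572.3705444335938, 99.77521514892578), (162.05572509765625, 90.9322738647461), 85.6903305053711) [0.5833 0.0831 0.0986]
[[520.944   22.3931]
 [611.6191  15.5598]
 [623.7971 177.1573]
 [533.1219 183.9906]] [(np.float64(291.3573351188159), np.float64(198.9158831700783)), (np.float64(309.0052144861645), np.float64(226.1898742348056)), (np.float64(375.31646618128997), np.float64(201.96614860890483)), (np.float64(355.128942765389), np.float64(177.26306746388664))]
```

View pics/i2.png

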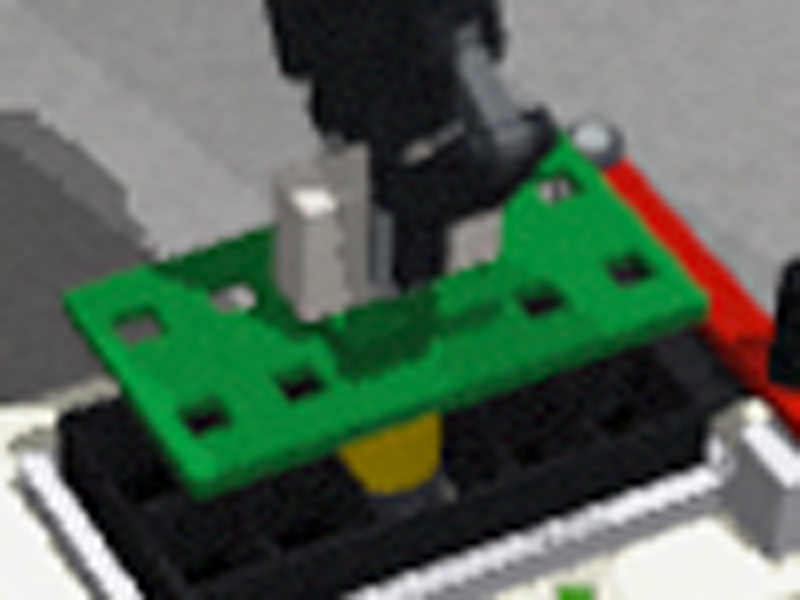

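```bash
python3 - <<'E'
from h import *
from station import robot
np.set_printoptions(precision=4,suppress=True)
S=load("scene_d.npz");T=load("top_d.npz")
z=.1179-.0252+.008
a=plane(S,292.6,198.8,z);b=plane(S,373,199.2,z);print(a,b,(a+b)/2,np.linalg.norm(a-b),np.hypot(.084,.16), np.degrees(np.arctan2(-(b-a)[0],(b-a)[1]))+np.degrees(np.arctan(84/160)))
for zz in(.068,.066,.063):print(plane(S,332.8,211.5,zz),plane(T,303.3,252.7,zz))
for c,b in((S,(318,200,348,228)),(T,(290,240,318,268))):
    pass
A=cv2.resize(S['pixels'][200:226,316:350,::-1],(400,306),interpolation=cv2.INTER_CUBIC);B=cv2.resize(T['pixels'][241:267,286:320,::-1],(400,306),interpolation=cv2.INTER_CUBIC)
cv2.imwrite('pics/p.png',np.hstack([A,B]))
for x in(.566,.568,.570,.572): print(x,proj(S,[x,.101,.068]),proj(S,[x,.101,.058]))
E
```

```text
[0.522  0.025  0.1007] [0.614  0.1778 0.1007] [0.568  0.1014 0.1007] 0.17842418248240793 0.18070971196922428 -3.3506340373658894
[0.5742 0.0982 0.068 ] [0.5672 0.1021 0.068 ]
[0.5725 0.0992 0.066 ] [0.5675 0.1022 0.066 ]
[0.5701 0.1008 0.063 ] [0.5679 0.1023 0.063 ]
0.566 (np.float64(331.96266048847656), np.float64(208.8251525524531)) (np.float64(331.88134836321007), np.float64(211.87790660183921))
0.568 (np.float64(332.4248723872535), np.float64(209.36689748841434)) (np.float64(332.34007726269624), np.float64(212.41902310278815))
0.57 (np.float64(332.8881071485351), np.float64(209.90984129135302)) (np.float64(332.79981385494955), np.float64(212.96132827788588))
0.572 (np.float64(333.35236817143317), np.float64(210.45398794526804)) (np.float64(333.26056146402885), np.float64(213.50482604819155))
```

View pics/p.png

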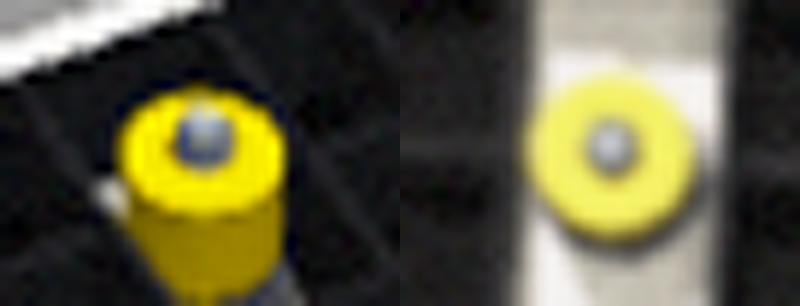

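```bash
python3 -c "
from h import *
goal([(.568,.1013,.098,-3.65),(.568,.1013,.089,-3.65)])"
```

```text
t 11.65 p [0.5667 0.1011 0.1179] az -3.71 tilt [ 0.0016 -0.0077 -1.    ] F [-0.2 -0.2 -1.7] gap 0.228 q [ 0.17  0.25 -0.14  1.19  0.    1.81]
offset [0.03, 0.15, 1.99] twist [-0.4, -0.1, -0.1]
offset [0.02, 0.15, 2.89] twist [-0.4, -0.1, -0.1]
```

>>> jog_arm([
  {"offset": [0,0.2,0.7],"twist": [-0.4,0,0]},
  {"offset": [0,0.2,1.4],"twist": [-0.4,0,0]},
  {"offset": [0,0.2,2.0],"twist": [-0.4,0,0]},
  {"offset": [0,0.2,2.0],"twist": [-0.4,0,0]},
  {"offset": [0,0.2,2.0],"twist": [-0.4,0,0]},
])

```text
clock: 12.28
ee_pos: [0.5686, 0.101, 0.0981]
tcp_rot: [-2.291, -2.147, -0.001]
force: [0.4, -0.5, -2.1]
finger_gap: 0.224
```

```bash
python3 -c "
from h import *
goal([(.568,.1013,.098,-3.65),(.568,.1013,.089,-3.65)])"
```

```text
t 12.28 p [0.5686 0.101  0.0981] az -3.71 tilt [ 1.7e-03 -5.0e-04 -1.0e+00] F [ 0.4 -0.5 -2.1] gap 0.224 q [ 0.17  0.26 -0.18  1.14  0.    1.81]
offset [0.02, -0.06, 0.01] twist [-0.0, -0.1, -0.1]
offset [0.02, -0.06, 0.91] twist [-0.0, -0.1, -0.1]
```

Position as wanted, force about the template's weight. Lower gently past the tip.

>>> jog_arm([
  {"offset": [0,0,0.3],"twist": [0,0,0]},
  {"offset": [0,0,0.6],"twist": [0,0,0]},
  {"offset": [0,0,0.8],"twist": [0,0,0]},
  {"offset": [0,0,0.9],"twist": [0,0,0]},
  {"offset": [0,0,0.9],"twist": [0,0,0]},
])

```text
clock: 12.9
ee_pos: [0.5685, 0.101, 0.089]
tcp_rot: [-2.291, -2.147, -0.001]
force: [-0.0, -0.2, -2.8]
finger_gap: 0.228
```

```bash
python3 -c "
from snap import *
goal([(.568,.1013,.084,-3.65)])
snap('j',(225,180,385,300),(285,150,385,230))"
```

```text
t 12.9 p [0.5685 0.101  0.089 ] az -3.71 tilt [ 1.7e-03 -7.0e-04 -1.0e+00] F [-0.  -0.2 -2.8] gap 0.228 q [ 0.17  0.26 -0.19  1.12  0.    1.81]
offset [0.02, -0.05, 0.5] twist [-0.0, -0.1, -0.1]
```

View pics/j.png

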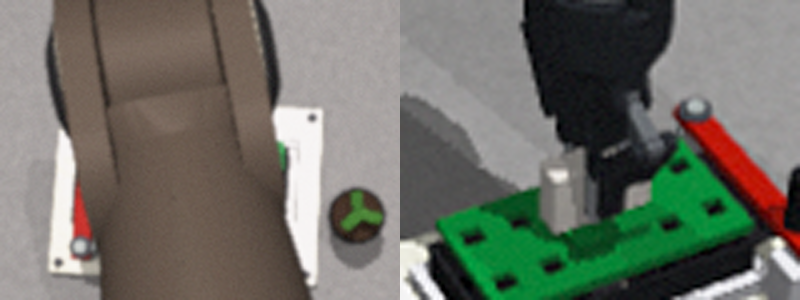

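No contact force with the underside 4 mm below the tip: the pin is in the socket. Continue to the collar, then press.

>>> jog_arm([
  {"offset": [0,0,0.3],"twist": [0,0,0]},
  {"offset": [0,0,0.5],"twist": [0,0,0]},
  {"offset": [0,0,0.6],"twist": [0,0,0]},
  {"offset": [0,0,0.7],"twist": [0,0,0]},
  {"offset": [0,0,0.7],"twist": [0,0,0]},
])

```text
clock: 13.62
ee_pos: [0.5686, 0.1011, 0.0825]
tcp_rot: [-2.291, -2.148, -0.002]
force: [-3.0, 0.7, 4.4]
finger_gap: 0.223
```

```bash
python3 -c "
from h import *
goal([(.568,.1013,.077,-3.65)])"
```

```text
t 13.62 p [0.5686 0.1011 0.0825] az -3.7 tilt [ 1.7e-03 -2.0e-04 -1.0e+00] F [-3.   0.7  4.4] gap 0.223 q [ 0.18  0.26 -0.2   1.11  0.    1.81]
offset [0.02, -0.06, 0.55] twist [-0.0, -0.1, -0.1]
```

>>> jog_arm([
  {"offset": [0,-0.1,0.2],"twist": [0,0,0]},
  {"offset": [0,-0.1,0.4],"twist": [0,0,0]},
  {"offset": [0,-0.1,0.5],"twist": [0,0,0]},
  {"offset": [0,-0.1,0.6],"twist": [0,0,0]},
  {"offset": [0,-0.1,0.6],"twist": [0,0,0]},
])

```text
clock: 14.25
ee_pos: [0.5685, 0.1011, 0.0776]
tcp_rot: [2.292, 2.148, 0.005]
force: [-0.8, -0.2, 8.1]
finger_gap: 0.23
```

```bash
python3 -c "
from h import *
goal([(.568,.1013,.077,-3.65)])"
```

```text
t 14.25 p [0.5685 0.1011 0.0776] az -3.71 tilt [ 0.0019  0.0022 -1.    ] F [-0.8 -0.2  8.1] gap 0.23 q [ 0.18  0.26 -0.21  1.09  0.    1.81]
offset [0.01, -0.05, 0.06] twist [0.1, -0.1, -0.1]
```

>>> jog_arm([
  {"offset": [0,0,0.1],"twist": [0,0,0]},
  {"offset": [0,0,0.2],"twist": [0,0,0]},
  {"offset": [0,0,0.2],"twist": [0,0,0]},
  {"offset": [0,0,0.2],"twist": [0,0,0]},
])

```text
clock: 14.75
ee_pos: [0.5687, 0.1012, 0.0772]
tcp_rot: [2.291, 2.148, 0.006]
force: [-4.1, -0.1, 14.0]
finger_gap: 0.23
```

```bash
python3 -c "
from snap import *
goal([(.568,.1013,.077,-3.65)])
snap('k',(225,180,385,300),(285,150,385,230))"
```

```text
t 14.75 p [0.5687 0.1012 0.0772] az -3.7 tilt [ 0.0022  0.0037 -1.    ] F [-4.1 -0.1 14. ] gap 0.23 q [ 0.18  0.26 -0.21  1.09  0.    1.81]
offset [0.01, -0.07, 0.02] twist [0.2, -0.1, -0.1]
```

View pics/k.png

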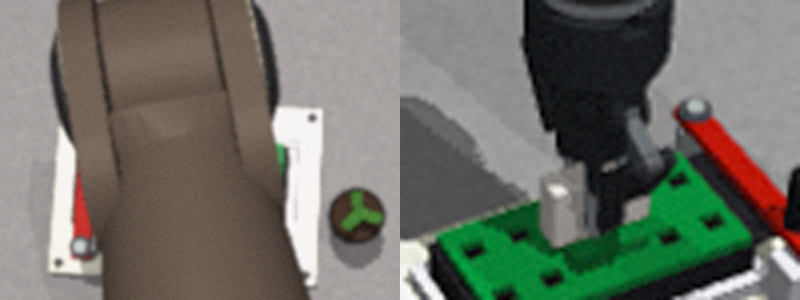

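>>> jog_arm([
  {"offset": [0,-0.1,0.2],"twist": [0,0,0]},
  {"offset": [0,-0.1,0.3],"twist": [0,0,0]},
  {"offset": [0,-0.1,0.3],"twist": [0,0,0]},
  {"offset": [0,-0.1,0.3],"twist": [0,0,0]},
  {"offset": [0,-0.1,0.3],"twist": [0,0,0]},
])

```text
clock: 15.48
ee_pos: [0.5686, 0.1012, 0.0772]
tcp_rot: [2.289, 2.146, 0.011]
force: [-3.5, -2.0, 20.9]
finger_gap: 0.226
```

```bash
python3 - <<'E'
from snap import *
np.set_printoptions(precision=4,suppress=True)
goal([(.568,.1013,.077,-3.65)])
snap('l',(225,180,385,300),(240,130,440,280))
S=load('scene_l.npz');P=cloud(S);m=mask(S,'green');o=np.zeros_like(m);o[170:240,285:375]=m[170:240,285:375]
o&=P[...,2]<.068;q=P[o];A=np.c_[q[:,:2],np.ones(len(q))];k=np.linalg.lstsq(A,q[:,2],rcond=None)[0];print(len(q),"plate plane slopes",k[:2],"z med",np.median(q[:,2]))
r=mask(S,'red');r[:175]=0;r[225:]=0;r[:,:350]=0;r[:,395:]=0;r&=P[...,2]>.058
w=np.array([plane(S,u,v,.064)[:2] for v,u in np.argwhere(r)],np.float32);vx,vy,*_=cv2.fitLine(w,cv2.DIST_HUBER,0,.01,.01).ravel();print("bar deg",np.degrees(np.arctan(vy/vx)))
E
```

```text
t 15.47 p [0.5686 0.1012 0.0772] az -3.71 tilt [ 0.0025  0.0075 -1.    ] F [-3.5 -2.  20.9] gap 0.226 q [ 0.18  0.26 -0.22  1.09  0.    1.81]
offset [0.01, -0.06, 0.02] twist [0.4, -0.1, -0.1]
1445 plate plane slopes [ 0.0421 -0.01  ] z med 0.05891762255738109
bar deg -3.896539
```

View pics/l.png

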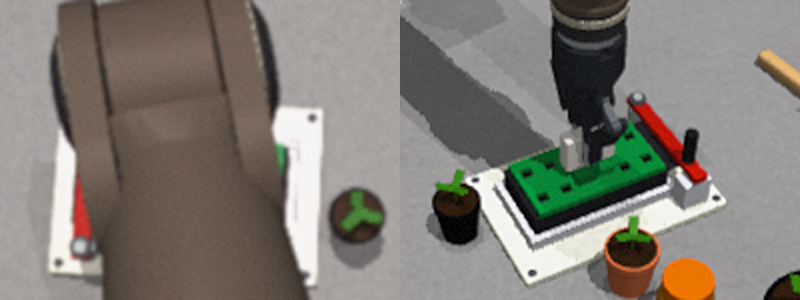

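```bash
python3 - <<'E'
from h import *
np.set_printoptions(precision=4,suppress=True)
for n,b,z0 in(("scene0",(250,315,100,200),.008),("scene_f",(250,315,100,200),.008),("scene_k",(170,240,285,375),.06),("scene_l",(170,240,285,375),.06)):
    S=load(n+'.npz');P=cloud(S);m=mask(S,'green');o=np.zeros_like(m);o[b[0]:b[1],b[2]:b[3]]=m[b[0]:b[1],b[2]:b[3]]
    o=cv2.erode(o.astype(np.uint8),np.ones((3,3)))>0
    o&=abs(P[...,2]-z0)<.006;q=P[o]
    for _ in range(3):
        A=np.c_[q[:,:2],np.ones(len(q))];k=np.linalg.lstsq(A,q[:,2],rcond=None)[0];r=q[:,2]-A@k;q=q[abs(r)<2*r.std()]
    print(n,len(q),k[:2],"centre z",k@[*( (.5,-.312) if z0<.02 else (.568,.1015)),1],r.std())
E
```

```text
scene0 1140 [0.0014 0.0007] centre z 0.006897982892564267 0.001174638334486057
scene_f 1129 [ 0.0038 -0.    ] centre z 0.006875327030485103 0.0012276101908749283
scene_k 925 [0.0029 0.0005] centre z 0.05906196542667916 0.0011579774880450158
scene_l 936 [ 0.0032 -0.0005] centre z 0.05910461532346963 0.0011500360141459911
```

Eroded to the face alone, the plate is level: slopes are within 0.003. It rose 52.2 mm from the bench, where flush is 52. The force passes the spring's 11 N with no further travel, so it is on the rim. Handing in.

```bash
python3 -c "
from station import robot
print(robot.finish_job())"
```

```text
the job is handed in; nothing more can be done
None
```

I swung the red keeper bar shut, put the template over the locating pin, pressed it flush on the tray, and handed the job in still holding it. The clock stood at about 15.5 s of the 56 s allowed, and `finish_job` gave no verdict.

**Keeper:** I pushed the knob round with closed fingers until it met a hard stop: about 13 N with no further movement, well over the 2 N of the detent. The bar then measured -3.8°, and -3.9° at the end. The jig lies at -3.6°, so the bar is shut to within about 0.3°, which is the measuring error.

**Template:** I gripped the handle at 60 N with a gap of about 19 mm, and the template went over the pin without touching its tip. It met the collar spring where expected. In the last press the hand stopped at a height of 77.2 mm while the upward force rose to about 21 N, so it is on the rim.

**Last checks:**
- The plate is level to about 0.003 rad.
- It sits 52.2 mm above where it lay on the bench, against 52 mm for flush.
- The gripper is within about 0.1° of the jig's direction.

**Disagreements:**
- The two cameras differed by 2 to 5 mm in x. I took the gripped handle as the reference between them.
- My first fit of the plate's tilt gave 0.042, over the 0.04 limit, because the mask included the hub and plate edges. The refit on the top face alone gave 0.003, and the same fit on the template lying on the bench also read level.
- A small sideways force of about 4 N remained on the tool.
- I did not re-measure the bystanders or the tray. The arm never went near the bystanders, and those in the last picture (both pots, the jar and part of the scoop) looked unmoved.

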